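# Nip a glued stand foot in the toggle-clamp jig and tray it

## Robot

A 6-joint arm with a two-finger parallel gripper is mounted at the origin on the work surface. World frame = base frame: x ahead of the robot, y to its left, z up, the work surface at z = 0. Lengths are in m, angles in degrees, forces in N, time in s.
With the tool pointing down it reaches from about 0.3 to 0.75 m from the base axis. Payload 8.5 kg.
Tool frame: the origin (TCP) lies midway between the tips of the shut fingers; the grasp point (between the pads) lies 19 mm behind it; z points along the fingers, y is the line along which they close (so a half turn about z gives the same grasp; the last joint's range is limited). The gripper opens to 85 mm and grips with 20 to 120 N. Pads are 22 mm wide; open, the fingers measure 114 mm over their backs; the gripper's body (76 mm by 85 mm) begins 54 mm behind the grasp point. The pads swing forward as they close: fully open they stand 13 mm farther back than shut.
Start: joints at [-12.336, 21.807, 74.336, -0, 83.858, -12.336], TCP at [0.55, 0, 0.231] pointing down, gripper open.
Joint ranges: [-178.18, 178.18], [-50.72, 133.34], [12.68, 142.11], [-81.47, 261.47], [9.98, 163.14], [-165.26, 165.26]. Speed limits (degrees/s): [136.94, 136.94, 180, 180, 180, 180].

## Interface

Orientations are given as a 3x3 rotation matrix whose columns are the frame's x, y, z axes.
In Python, from rig import observe, optics, order, spotter gives the robot as it stands.
- The arm moves only by the tool move_arm, never from a script. Its argument "series" is text: rows parted by semicolons, each of 5 numbers parted by spaces: the shift along the tool's x, y, z in cm, then the turn about the tool's z in degrees, then the opening, from -1 (shut) to 1 (fully open). A call has 1 to 8 rows; each row is the pose to reach, as a shift and turn from the pose commanded when the call began, along the tool's axes at that moment; what a row does not reach only later rows make up. A row lasts 1/8 s, in which the tool goes at most 62.5 mm and 10.7 degrees, less where a joint would pass 70% of its speed; a pose out of reach is approached as far as the arm can. A call with a gripper value outside its range is refused whole. The fingers move at their own pace and stop on an object; "force" is the grip in N (left out, the last holds). Time passes only in rows, so rows that repeat a pose let the fingers close. It gives the time, the measured TCP pose, the force, the opening and the grip force at its end, in the units of the state.
- observe(): the state, without advancing time (a new reading comes with each control period).
- optics.get_image(name): name is "scene" or "side" or "wrist"; returns a dict with "pixels" (384x512x3 uint8, blue, green, red), "camera_matrix" (3x3 intrinsics, pixels), "rvec" (rotation vector, rad) and "tvec" (3), from world to camera coordinates, as OpenCV has them. Camera axes: x right, y down, z forward; pixel columns grow to the right and rows downward; lengths in m; the calibration is good to about 2 mm. A picture is of the moment at which its call begins. There is no depth.
- order.close_job(): hands the job in; it is judged then, once.
Trained networks look in the newest picture that a camera, given by its name, has taken for a name from the list of things; names that differ only in an ending like _2 or _b are one class to them, and where a whole thing is asked for, a point or a joint stands for the part that bears it (a point fixed in the world has none). Each returns a list of dicts, best first, with "score" (0 to 1); they miss things now and then, are a little off and sometimes report something else, mostly with a low value. They report only what shows in the picture. A call takes as long as a camera call. They do not tell look-alikes from the thing itself.
- spotter.find_in(thing, camera): "point" ([x, y, z] in m, in world coordinates, good to about 4 mm: the middle of the surface that is visible of it).
- spotter.cut_out(thing, camera): "pixels" (384x512 bool, what is visible of it).
- spotter.mark_of(thing, camera): "point" ([x, y, z] in m, in world coordinates, good to about 4 mm: a listed point, or the origin of a listed thing).
The state is a dict: "time_s": time; "q": joint angles; "qvel": joint speeds; "joint_efforts": joint torques, N m; "position": TCP position; "tool_rot": TCP orientation; "ft_force": force on the tool from outside, world axes, zero at the start; "wrist_torque": the same for the moment, N m; "grip_width": finger opening in m; "gripper_force": force on a finger pad.
Only numpy, scipy, OpenCV 4.12 (cv2) and the standard library are available. Lean on these libraries where they do the work, as an engineer would, in place of code of your own. Each camera call takes 0.05 s, during which the arm holds its last target. There are 200 camera calls.

## Task

The dark wooden stand foot lying in the gluing jig has a freshly glued cork pad: slide it gently home against the jig's metal stop, swing the toggle clamp's handle up and over centre so that the clamp locks down on the pad, let go, and leave it locked by itself for at least one second. Then swing the handle all the way back and lay the foot flat, pad up, in the tray's free T-shaped compartment, without dropping it in. Leave the feet already in the tray and everything else on the bench where they are.

Things in the scene. Friction and masses are not known exactly. Their poses are not given: they have to be found in the camera images.
- bar: Stand foot to be pressed: flat T of dark wood, 120 long (x), 16 thick (z), about 50 g. Origin: mid-length, on the underside. Shank 24 wide, x -60 to +36; head 40 wide (y), x +36 to +60. Round cork pad on top at x = -32, 20 across, 3 thick. Grip the shank across y near x = +6. It starts loose in the jig's nest, tail (-x) towards the stop and 8 to 22 mm short of it.
- jig: Gluing jig, fixed. Plywood base x -75 to +205, y +-55, 20 thick. Origin on the bench under the clamp arm's hinge; +x runs from the clamp along the nest, whose floor is the base's top (z = 20). Guides rise 10 above it: beside the shank at x 52 to 86 (gap 27), beside the head at x 153 to 203 (gap 43); between them the fingers have room.
- stop: The jig's end stop: fixed rigid aluminium block 12 x 24 x 14 high. Origin at the foot of the face that the bar's tail must touch, on the nest floor (47, 0, 20 in the jig's frame); axes as the jig's. With the bar home its origin lies at x = +60 in this frame and its pad under the clamp's foot.
- handle_pivot (a point): Centre of the handle's hinge, at (-17, 0, 62) in the jig's frame; hinge axis = the jig's y. The steel clamp fills x -40 to +16, y +-34, up to 82 high. Open, its arm stands upright to z = 160, its foot pointing along +x to x = 43 at z = 147; locked, the arm lies along +x at z = 72 as far as x = 85.
- handle_grip (a point): Middle of the handle's round black grip (20 mm thick, 66 long), 105 from the hinge; the handle's end is 132 from the hinge. Pinch it across the jig's y. It turns with the handle: a pinch that keeps upright all the way lets it creep out of the pads under load; lean the tool with it, or regrasp and push.
- clamp_handle (a joint): Toggle handle's angle. 0: open, handle along the jig's -x, 0.17 rad above level; elevation = 0.17 + value (upright at 1.40). A linkage lowers the arm as it grows: the sprung foot meets the pad near 1.0, a rising push of some newtons at the grip carries it over the dead centre at 1.45, then it snaps to its stop at 1.60 and stays locked; coming back is alike. Light friction elsewhere.
- clamp_foot: Rubber-tipped sprung foot of the clamp arm, 18 across; origin in the middle of its pressing face.
- tray: Grey tray, fixed, 140 (x) by 194 (y), floor 4 thick, walls to 14 high. Origin under its centre. Three compartments at y = -62, 0, +62, each 128 long: head end at +x 44 wide (x +33 to +64), tail end 28 wide (x -64 to -30), no walls between (room for fingers). A foot lies flat only with its head to +x.
- liner: Paper strip 90 x 22 x 1, fixed on the tray's floor in the free compartment. Origin at the compartment's centre on the floor (4 above the bench); axes as the tray's. The foot belongs here, its origin over this origin and its x along this x.
- done_a: A finished foot like the bar, in another compartment of the tray.
- done_b: A second finished foot, in the remaining compartment.
- mug: White mug, 80 across, 95 high, beyond the work.
- pot: Terracotta bowl-shaped pot, 170 across, 75 high, beyond the work.
- bottle: White plastic bottle, 60 across, 170 high.
- tin: Low aluminium glue tin, 66 across, 42 high, between the robot and the work.
- brush: Flat brush lying on the bench at the jig's side.
- spatula: Spatula lying on the bench beyond the tray's side.
- knobstub: Small turned wooden knob, 40 across, 30 high.
Things that resemble listed ones, but are neither listed nor needed, are in the scene too. What is shaped like the bar but pink is not meant.

How it is judged:
By the outcome, as a careful person would: the job done as asked, in the order asked, and still so for the second after the job is handed in, with the robot touching nothing.
It also fails if it takes over 69 s, if anything falls off the work surface, if the arm or the gripper's body presses on something with over 40 N, if the wrist force passes 120 N, or if a joint passes its speed limit or range.

## Working session

There is one attempt and no reset: what is moved stays moved. The work goes in short steps, Python scripts to look and compute and a tool call to move; the robot and the scene stay as the last step left them, time stands still between calls to the robot, and variables do not carry over. Pictures are saved under pics/ and viewed, at most 11 in all, crops included, and the job is handed in when it is done.

Besides the shell and the picture viewer there is one more tool, called after "Emit:" as a command line: name --argument value ..., lists and objects as JSON in quotes. move_arm: Moves the arm, as the interface text tells. Its arguments: {"type":"object","properties":{"series":{"type":"string"},"force":{"type":"number"}},"required":["series"]}

```bash
mkdir -p pics; ls
cat > h.py <<'E'
import numpy as np, cv2
from rig import observe, optics, order, spotter
def shot(cam,name):
    d=optics.get_image(cam); cv2.imwrite(f'pics/{name}.png',d['pixels']); return d
def proj(d,P):
    p,_=cv2.projectPoints(np.array(P,float).reshape(-1,3),np.array(d['rvec'],float),np.array(d['tvec'],float),np.array(d['camera_matrix'],float),None); return p.reshape(-1,2)
def ray(d,uv,z):
    R=cv2.Rodrigues(np.array(d['rvec'],float))[0];t=np.array(d['tvec'],float).ravel();K=np.array(d['camera_matrix'],float)
    C=-R.T@t; v=R.T@np.linalg.solve(K,[uv[0],uv[1],1]); return C+v*(z-C[2])/v[2]
E
python3 - <<'E'
from h import *
ds={c:shot(c,'a_'+c) for c in('scene','side')}
cv2.imwrite('pics/a.png',np.vstack([cv2.resize(ds[c]['pixels'],(400,300)) for c in ds]))
for c in ds:
  print(c,-cv2.Rodrigues(np.array(ds[c]['rvec']))[0].T@np.array(ds[c]['tvec']).ravel())
  for t in('bar','jig','stop','handle_pivot','handle_grip','clamp_foot','tray','liner','tin','bottle','brush'):
    for r in spotter.mark_of(t,c)[:4]: print(t,np.round(r['point'],3),round(r['score'],2),np.round(proj(ds[c],r['point'])[0]))
E
```

```text
pics
scene [1.17672783 0.60614331 1.00658092]
bar [ 0.36  -0.054 -0.003] 0.82 [283. 180.]
bar [ 0.321 -0.228  0.002] 0.64 [255. 149.]
bar [ 0.522 -0.063  0.022] 0.56 [246. 197.]
jig [ 0.54  -0.189  0.001] 0.74 [217. 184.]
stop [ 0.531 -0.146  0.02 ] 0.44 [227. 185.]
handle_pivot [ 0.546 -0.204  0.061] 0.76 [212. 169.]
handle_grip [ 0.559 -0.309  0.081] 0.71 [188. 151.]
clamp_foot [ 0.73   0.018 -0.002] 0.71 [213. 252.]
clamp_foot [ 0.531 -0.145  0.145] 0.52 [227. 156.]
tray [ 0.397  0.124 -0.003] 0.74 [316. 215.]
liner [0.57  0.17  0.002] 0.57 [289. 253.]
liner [0.605 0.288 0.003] 0.38 [313. 286.]
tin [ 0.398  0.125 -0.006] 0.82 [315. 216.]
bottle [ 0.699 -0.375 -0.001] 0.83 [145. 178.]
brush [ 0.537 -0.456 -0.001] 0.76 [170. 146.]
brush [ 0.533 -0.146  0.017] 0.72 [227. 186.]
side [ 0.32903487 -0.82501193  1.14211436]
bar [ 0.518 -0.064  0.018] 0.89 [253. 229.]
bar [ 0.361 -0.054 -0.001] 0.85 [204. 243.]
jig [ 0.543 -0.194  0.007] 0.77 [274. 264.]
stop [ 0.534 -0.142  0.019] 0.58 [265. 248.]
handle_pivot [ 0.542 -0.204  0.06 ] 0.94 [275. 257.]
handle_grip [ 0.56  -0.304  0.079] 0.59 [293. 282.]
clamp_foot [ 0.537 -0.15   0.144] 0.37 [267. 226.]
tray [ 0.586  0.23  -0.   ] 0.98 [248. 163.]
liner [0.446 0.475 0.002] 0.67 [196. 128.]
liner [0.606 0.292 0.003] 0.56 [248. 150.]
tin [0.401 0.122 0.   ] 0.61 [204. 198.]
bottle [ 0.695 -0.375 -0.001] 0.58 [346. 304.]
bottle [ 0.539 -0.148  0.147] 0.32 [267. 224.]
bottle [0.57  0.169 0.001] 0.29 [248. 176.]
brush [ 0.54  -0.453 -0.001] 0.62 [304. 348.]
```

View pics/a_scene.png

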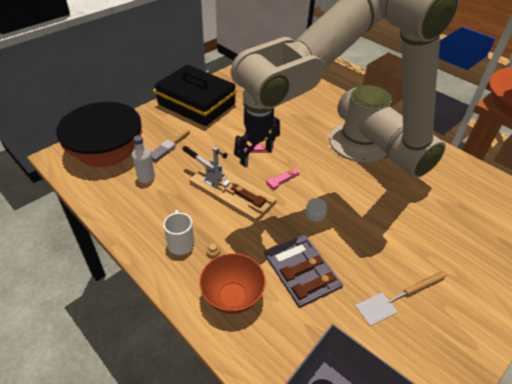

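View pics/a_side.png

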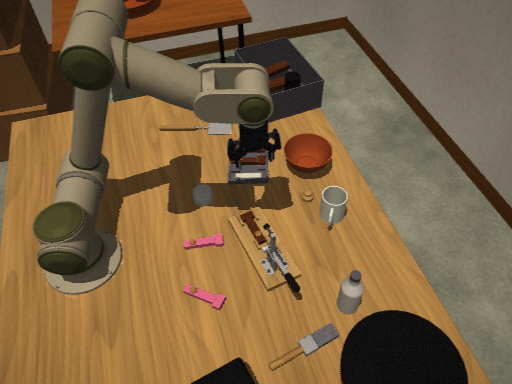

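Scene view: dark foot in the jig at (248,196); look-alikes are pink feet at (283,180) and (258,149), and finished feet in the tray at (300,268)/(310,284). Side view: dark foot at (253,229), pinks at (205,242) and (204,296). The free compartment's liner is at scene (290,253). Next I'll look closer with the wrist camera.

Run:
```python
from h import *
s=observe(); print(np.round(s['tool_rot'],3),s['position'],s['grip_width'])
d=shot('wrist','w0'); print(-cv2.Rodrigues(np.array(d['rvec']))[0].T@np.array(d['tvec']).ravel())
a=cv2.imread('pics/a_scene.png')[140:310,175:350]; b=cv2.imread('pics/a_side.png')[140:310,175:350]
w=cv2.resize(d['pixels'],(400,300))
o=np.zeros((600,800,3),np.uint8);o[:300,:309]=cv2.resize(a,(309,300));o[:300,400:709]=cv2.resize(b,(309,300));o[300:,:400]=w
cv2.imwrite('pics/c1.png',o)
for t in('bar','stop','tray','liner','done_a','jig'):
    for r in spotter.mark_of(t,'wrist')[:4]: print(t,np.round(r['point'],3),round(r['score'],2),np.round(proj(d,r['point'])[0]))
```

```text
[[-0.  1.  0.]
 [ 1.  0. -0.]
 [-0.  0. -1.]] [5.49989147e-01 2.23260343e-05 2.31332090e-01] 0.08556508984090493
[0.55017863 0.07632695 0.37510273]
bar [ 0.524 -0.063  0.017] 0.93 [233. 218.]
bar [ 0.362 -0.054 -0.001] 0.91 [109. 206.]
stop [ 0.532 -0.145  0.021] 0.83 [240. 277.]
stop [ 0.539 -0.19  -0.002] 0.73 [246. 296.]
liner [0.568 0.17  0.005] 0.78 [271.   9.]
jig [ 0.54 -0.19 -0.  ] 0.73 [247. 297.]
```

View pics/c1.png

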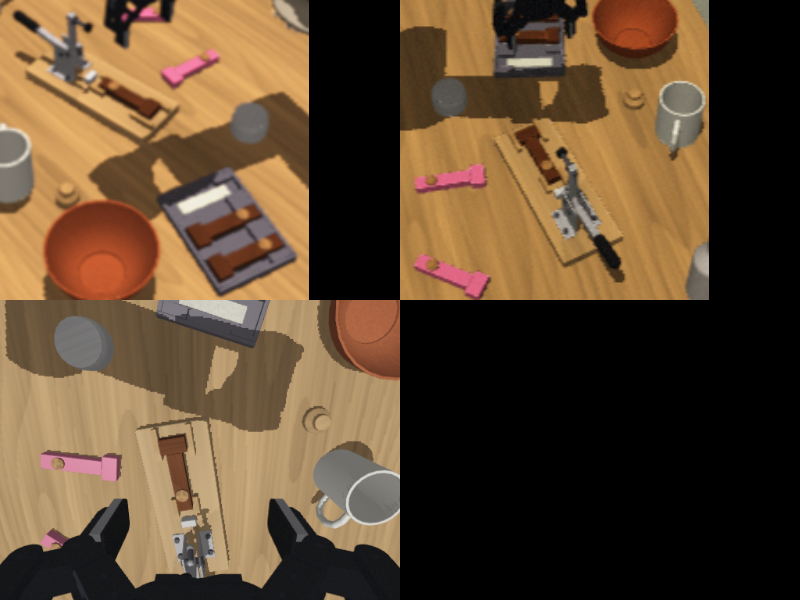

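The wrist view shows the dark foot in the nest around (233,218) of 512 with its head up. Pinks are at (105,207) and (65,310), so the choice is confirmed. The feet in the tray have their heads towards about world +x. Next I'll measure the directions.

```bash
cat >> h.py <<'E'
def rect(thing,cam,z,near,d=None):
    d=d or optics.get_image(cam); out=[]
    for r in spotter.cut_out(thing,cam):
        m=np.array(r['pixels']); v,u=np.nonzero(m)
        if len(u)<20: continue
        P=np.array([ray(d,p,z) for p in np.c_[u,v]])
        if np.linalg.norm(P[:,:2].mean(0)-near)>.06: continue
        (c,sz,a)=cv2.minAreaRect((P[:,:2]*1000).astype(np.float32))
        X=P[:,:2]-P[:,:2].mean(0); w,V=np.linalg.eigh(X.T@X); ax=V[:,1]
        out.append((round(r['score'],2),len(u),np.round(P[:,:2].mean(0),4),np.round(c,1),np.round(sz,1),round(a,1),round(np.degrees(np.arctan2(ax[1],ax[0])),1)))
    return out
E
python3 - <<'E'
from h import *
for c in('wrist','side','scene'):
  d=optics.get_image(c)
  print(c,'bar',rect('bar',c,.036,(.521,-.0635),d)); print('  jig',rect('jig',c,.02,(.53,-.13),d))
  print('  liner',rect('liner',c,.005,(.569,.17),d)); print('  tray',rect('tray',c,.014,(.586,.23),d))
  for t in('bar','liner','done_a'):
    for r in spotter.mark_of(t,c)[:4]: print(t,np.round(r['point'],3),round(r['score'],2))
E
```

```text
wrist bar []
  jig [(0.59, 14180, array([ 0.5298, -0.119 ]), array([ 530.5, -129.9]), array([109.8, 293.1]), 9.0, np.float64(98.8))]
  liner [(0.56, 1430, array([0.5773, 0.1678]), array([569.4, 172. ]), array([22.2, 89.7]), 73.9, np.float64(170.0))]
  tray []
bar [ 0.524 -0.062  0.023] 0.9
bar [ 0.361 -0.057 -0.   ] 0.76
bar [0.732 0.018 0.002] 0.75
liner [0.569 0.172 0.004] 0.9
liner [ 0.53  -0.148  0.143] 0.22
done_a [ 0.541 -0.203  0.065] 0.27
side bar [(0.76, 315, array([ 0.5175, -0.0655]), array([515.5, -68.7]), array([ 39. , 126.3]), 5.0, np.float64(98.2))]
  jig [(0.76, 2795, array([ 0.53  , -0.1537]), array([ 529. , -145.4]), array([118.1, 328.7]), 8.6, np.float64(100.5))]
  liner [(0.63, 93, array([0.5664, 0.1726]), array([568.6, 171.8]), array([18.8, 81. ]), 71.6, np.float64(160.3))]
  tray [(0.61, 688, array([0.5742, 0.182 ]), array([577.9, 201.1]), array([149.3, 138.1]), 75.4, np.float64(-164.6))]
bar [ 0.322 -0.226  0.002] 0.9
bar [ 0.519 -0.066  0.019] 0.83
bar [0.606 0.294 0.003] 0.73
bar [ 0.536 -0.143  0.021] 0.59
liner [ 0.567  0.172 -0.001] 0.42
liner [0.444 0.474 0.002] 0.36
liner [ 0.538 -0.452 -0.   ] 0.16
done_a [0.585 0.236 0.003] 0.76
done_a [0.442 0.473 0.005] 0.42
scene bar [(0.7, 312, array([ 0.5247, -0.0582]), array([524.9, -61.9]), array([ 39.2, 123.1]), 9.7, np.float64(97.9))]
  jig [(0.8, 2433, array([ 0.5333, -0.1442]), array([ 528.5, -182.5]), array([439.7, 180.5]), 83.2, np.float64(87.4))]
  liner [(0.46, 195, array([0.5718, 0.1712]), array([570.3, 171.3]), array([23.8, 89.6]), 73.8, np.float64(163.7))]
  tray [(0.62, 1928, array([0.593 , 0.2348]), array([591.8, 234.1]), array([198.3, 145. ]), 74.0, np.float64(75.9))]
bar [ 0.361 -0.054 -0.004] 0.76
bar [ 0.522 -0.059  0.02 ] 0.69
liner [0.572 0.175 0.   ] 0.51
done_a [0.604 0.291 0.003] 0.96
done_a [0.585 0.232 0.008] 0.87
done_a [ 0.78  -0.074 -0.002] 0.45
done_a [0.568 0.173 0.002] 0.3
```

Emit:
move_arm --series "-3.1 -1.5 5 -5 0.3; -6.2 -3 10 -9 0.3; -6.2 -3 11 -9 0.3; -6.2 -3 11 -9 0.3" --force 25

```text
time_s: 3.25
position: [0.5205, -0.0618, 0.1216]
tool_rot: [[-0.156, 0.988, 0.0], [0.988, 0.156, 0.0], [0.0, 0.0, -1.0]]
ft_force: [1.3, 0.4, 0.6]
grip_width: 0.0552
gripper_force: 0.0
```

Run:
```python
from h import *
s=observe(); print(s['time_s'],np.round(s['tool_rot'],3),s['position'],s['grip_width'],s['ft_force'])
d=shot('wrist','w1')
print(rect('bar','wrist',.036,(.521,-.0635),d)); print(rect('jig','wrist',.02,(.53,-.13),d))
for t in('bar','stop','jig'):
    for r in spotter.mark_of(t,'wrist')[:3]: print(t,np.round(r['point'],4),round(r['score'],2))
```

```text
3.25 [[-0.156  0.988  0.   ]
 [ 0.988  0.156  0.   ]
 [ 0.     0.    -1.   ]] [ 0.52046878 -0.06181285  0.12159322] 0.05519480333056785 [1.31296086 0.38185721 0.62980676]
[(0.78, 5276, array([ 0.5176, -0.0535]), array([519.7, -64.3]), array([ 40.4, 122.8]), 9.6, np.float64(99.0))]
[(0.81, 25714, array([ 0.5253, -0.0946]), array([ 527.2, -106.3]), array([110.8, 241.3]), 9.2, np.float64(99.0))]
bar [ 0.3213 -0.2308 -0.0006] 0.94
bar [ 0.3609 -0.0574 -0.0019] 0.7
bar [ 0.5244 -0.067   0.021 ] 0.65
stop [ 0.5307 -0.1432  0.0217] 0.58
jig [ 0.5401 -0.1891 -0.0012] 0.74
```

View pics/w1.png

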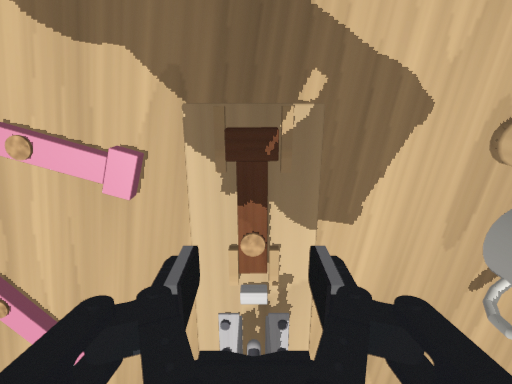

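The bar lies straight in the nest: head at rows 127–160, cork at (252,244), tail about row 273. The stop's front top edge is at about row 284.

Run:
```python
from h import *
d=optics.get_image('wrist'); g=d['pixels'].astype(int)
x=np.array([-.1564,.9877]);y=np.array([-.9877,-.1564])
pr=lambda n,uv,z:print(n,np.round(np.array([ray(d,uv,z)[:2]@x,ray(d,uv,z)[:2]@y])*1000,1))
pr('jig end(205)',(252,103),.02);pr('head end',(252,127),.036);pr('headend bottom?',(252,127),.02);pr('neck',(252,160),.036);pr('pad',(252,244),.039)
pr('tail',(252,273),.036);pr('stop top front',(253,284),.034);pr('stop back top',(253,292),.034)
pr('base L',(187,170),.02);pr('base R',(322,170),.02);pr('shank L',(237.5,200),.036);pr('shank R',(267.5,200),.036)
print('tcp',observe()['position'][:2]@x*1000,observe()['position'][:2]@y*1000)
print(g[95:310:1,250].sum(1)//3)
```

```text
jig end(205) [ -67.4 -503.1]
head end [ -84.1 -503.2]
headend bottom? [ -85.3 -503.1]
neck [-108.4 -503.2]
pad [-176.9 -503.2]
tail [-205.6 -503.1]
stop top front [-217.7 -504. ]
stop back top [-225.7 -504. ]
base L [-119.7 -450. ]
base R [-119.6 -560.3]
shank L [-140.2 -491.7]
shank R [-140.2 -515.4]
tcp -142.2976361350546 -504.3377147438095
[ 82  81  81  82  82  83  82  84  85  93  94  93  94  94  94  95  95  94
  94  95  94  95  96  94  94  95  95  95  95  95  94  90  62  38  41  41
  43  42  44  42  42  42  44  40  40  41  40  43  44  44  44  46  40  41
  42  41  44  43  44  44  46  46  45  45  45  43  39  47  47  48  46  46
  46  46  46  47  47  46  47  46  47  46  45  46  47  46  45  44  47  46
  46  45  46  47  45  46  45  44  46  46  47  45  47  45  54  80  82  85
  85  86  85  85  85  85  85  84  83  84  85  83  83  84  82  84  84  82
  83  83  83  82  83  84  87  90  88  89  87  82  79 123 138 140 143 148
 152 155 155 150 153 156 157 159 161 159 152 145 141 145 149 150 140  99
  87  86  86  86  86  86  86  85  86  85  85  86  88  85  87 104 155 172
 172 172 173 172 172 173 164  98 101 108 110 110 108 113 113 113 117 158
 209 216 215 217 220 219 217 216 217 214 208 173 172 170 166 164 152]
```

Emit:
move_arm --series "0.4 -0.1 5 0 0.3; 0.4 -0.1 8.5 0 0.3; 0.4 -0.1 9.6 0 0.2; 0.4 -0.1 9.9 0 0.1; 0.4 -0.1 9.9 0 -0.5; 0.4 -0.1 9.9 0 -1; 0.4 -0.1 9.9 0 -1; 0.4 -0.1 9.9 0 -1" --force 25

```text
time_s: 4.6
position: [0.5191, -0.0584, 0.0236]
tool_rot: [[-0.156, 0.988, 0.003], [0.988, 0.156, -0.001], [-0.001, 0.002, -1.0]]
ft_force: [-0.3, 0.4, 7.0]
grip_width: 0.0233
gripper_force: 26.3
```

Emit:
move_arm --series "0 0 -0.1 0 -1; -0.4 0 -0.1 0 -1; -0.8 0 -0.1 0 -1; -1.2 0 -0.1 0 -1; -1.6 0 -0.1 0 -1; -1.8 0 -0.1 0 -1; -1.8 0 -0.1 0 -1"

```text
time_s: 5.48
position: [0.5214, -0.0763, 0.0236]
tool_rot: [[-0.156, 0.988, 0.001], [0.988, 0.156, -0.0], [-0.0, 0.0, -1.0]]
ft_force: [-0.3, 1.5, 5.0]
grip_width: 0.0234
gripper_force: 26.1
```

Emit:
move_arm --series "-0.05 0 0 0 -1; -0.1 0 0 0 -1; -0.15 0 0 0 -1; -0.2 0 0 0 -1; -0.2 0 0 0 -1"

```text
time_s: 6.1
position: [0.5216, -0.078, 0.0236]
tool_rot: [[-0.156, 0.988, 0.0], [0.988, 0.156, 0.0], [0.0, 0.0, -1.0]]
ft_force: [-0.2, 3.6, 5.7]
grip_width: 0.0228
gripper_force: 26.2
```

Emit:
move_arm --series "-0.05 0 0 0 -1; -0.1 0 0 0 -1; -0.1 0 0 0 -1; -0.1 0 0 0 -1"

```text
time_s: 6.6
position: [0.5217, -0.0785, 0.0235]
tool_rot: [[-0.156, 0.988, 0.0], [0.988, 0.156, 0.001], [0.001, 0.0, -1.0]]
ft_force: [-0.2, 6.0, 6.0]
grip_width: 0.0235
gripper_force: 26.3
```

Emit:
move_arm --series "-0.05 0 0 0 -1; -0.1 0 0 0 -1; -0.1 0 0 0 -1"

```text
time_s: 6.98
position: [0.5217, -0.0785, 0.0236]
tool_rot: [[-0.156, 0.988, -0.0], [0.988, 0.156, 0.003], [0.003, 0.0, -1.0]]
ft_force: [-0.5, 11.0, 8.0]
grip_width: 0.0231
gripper_force: 26.4
```

Emit:
move_arm --series "0.1 0 0 0 -1; 0.15 0 0 0 0.2; 0.15 0 0 0 0.2; 0.15 0 0 0 0.2; 0.15 0 -4 0 0.2; 0.15 0 -10 0 0.2; 0.15 0 -16 0 0.2; 0.15 0 -19 0 0.2" --force 60

```text
time_s: 7.98
position: [0.5221, -0.0788, 0.2166]
tool_rot: [[-0.156, 0.988, 0.004], [0.988, 0.156, -0.002], [-0.002, 0.004, -1.0]]
ft_force: [0.3, 0.6, 0.1]
grip_width: 0.051
gripper_force: 0.0
```

Run:
```python
from h import *
x=np.array([-.1564,.9877]);y=np.array([-.9877,-.1564])
for c in('wrist','side','scene'):
  d=optics.get_image(c)
  print(c,rect('bar',c,.036,(.524,-.085),d))
  for t in('bar','stop','handle_grip','handle_pivot'):
    for r in spotter.mark_of(t,c)[:3]:
      p=np.array(r['point']); print(t,np.round(p,4),np.round([p[:2]@x*1e3,p[:2]@y*1e3],1),round(r['score'],2))
```

```text
wrist [(0.82, 2678, array([ 0.5208, -0.0756]), array([522., -84.]), array([ 38.8, 119.4]), 8.9, np.float64(99.3))]
bar [ 0.3613 -0.0541 -0.0021] [-109.9 -348.4] 0.8
bar [ 0.3208 -0.2313 -0.0021] [-278.6 -280.7] 0.7
bar [ 0.5245 -0.0818  0.021 ] [-162.8 -505.3] 0.69
stop [ 0.5307 -0.1456  0.0233] [-226.8 -501.4] 0.72
handle_pivot [ 0.5392 -0.2     0.063 ] [-281.9 -501.3] 0.62
side [(0.71, 358, array([ 0.5195, -0.0797]), array([522.3, -83.9]), array([ 44.2, 121.5]), 11.1, np.float64(98.0))]
bar [ 0.3628 -0.0541  0.0024] [-110.2 -349.9] 0.89
bar [ 0.3222 -0.2283  0.0005] [-275.9 -282.5] 0.86
bar [ 0.5251 -0.0848  0.0188] [-165.9 -505.4] 0.72
stop [ 0.5314 -0.1472  0.0221] [-228.5 -501.8] 0.43
handle_grip [ 0.5591 -0.3021  0.0791] [-385.8 -505. ] 0.68
handle_grip [ 0.5861  0.2313 -0.003 ] [ 136.8 -615.1] 0.29
handle_pivot [ 0.5437 -0.2085  0.0594] [-291.  -504.4] 0.57
handle_pivot [ 5.870e-01  2.305e-01 -5.000e-04] [ 135.9 -615.8] 0.55
scene [(0.6, 334, array([ 0.526 , -0.0727]), array([529. , -78.9]), array([ 47. , 124.4]), 12.2, np.float64(98.5))]
bar [ 0.3577 -0.0514 -0.0025] [-106.7 -345.3] 0.8
bar [ 0.5232 -0.0834  0.0219] [-164.2 -503.7] 0.68
bar [ 0.3239 -0.2258  0.002 ] [-273.7 -284.6] 0.55
stop [ 0.5321 -0.1459  0.0179] [-227.3 -502.7] 0.37
handle_grip [ 0.5596 -0.3071  0.0845] [-390.8 -504.7] 0.67
handle_pivot [ 0.5456 -0.2015  0.0634] [-284.4 -507.4] 0.84
```

Emit:
move_arm --series "-6 0 0 0 0.2; -12 0 0 0 0.2; -18 0 0 0 0.2; -23.1 0 0 0 0.2; -23.1 0 5 0 0.2; -23.1 0 10 0 0.2; -23.1 0 10 0 0.2"

```text
time_s: 9.75
position: [0.5563, -0.3056, 0.1101]
tool_rot: [[-0.156, 0.988, -0.006], [0.988, 0.156, 0.005], [0.006, -0.005, -1.0]]
ft_force: [0.6, 0.8, 0.1]
grip_width: 0.0511
gripper_force: 0.0
```

Run:
```python
from h import *
x=np.array([-.1564,.9877]);y=np.array([-.9877,-.1564])
ds=[cv2.resize(shot(c,'b_'+c)['pixels'],(512,384)) for c in('side','scene','wrist')]
cv2.imwrite('pics/c2.png',np.hstack([cv2.resize(ds[0][200:320,200:360],(400,300)),cv2.resize(ds[1][100:220,120:280],(400,300))]))
for c in('side','scene','wrist'):
  for t in('handle_grip','handle_pivot'):
    for r in spotter.mark_of(t,c)[:2]:
      p=np.array(r['point']); print(c,t,np.round(p,4),np.round([p[:2]@x*1e3,p[:2]@y*1e3],1),round(r['score'],2))
```

```text
side handle_grip [ 0.5581 -0.3076  0.0796] [-391.1 -503.1] 0.56
side handle_pivot [ 0.543  -0.2055  0.0617] [-287.9 -504.2] 0.72
scene handle_grip [ 0.5564 -0.308   0.0813] [-391.2 -501.4] 0.45
scene handle_grip [0.6019 0.2894 0.0043] [ 191.7 -639.8] 0.21
scene handle_pivot [ 0.5461 -0.2058  0.0611] [-288.7 -507.2] 0.61
scene handle_pivot [ 0.7296  0.0195 -0.0018] [ -94.8 -723.7] 0.25
wrist handle_grip [ 0.5586 -0.3049  0.0752] [-388.5 -504. ] 0.75
wrist handle_pivot [ 0.5396 -0.2045  0.063 ] [-286.4 -501. ] 0.67
```

View pics/c2.png

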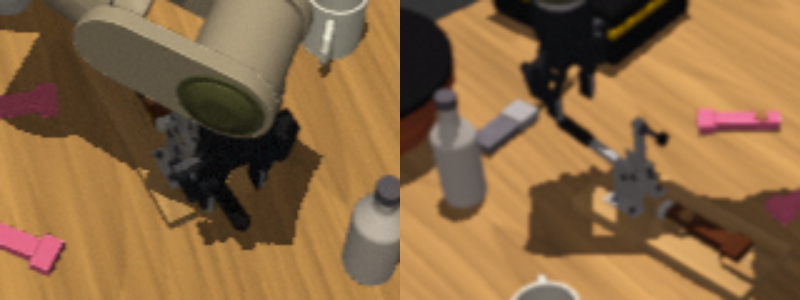

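The fingers straddle the black grip from above in both views (grip at about (575,130) in the right crop). Descend and pinch.

Emit:
move_arm --series "0 0 3 0 0.2; 0 0 5 0 0.2; 0 0 5 0 0.1; 0 0 5 0 -1; 0 0 5 0 -1; 0 0 5 0 -1" --force 40

```text
time_s: 10.95
position: [0.559, -0.3069, 0.0648]
tool_rot: [[-0.157, 0.988, 0.004], [0.988, 0.157, -0.002], [-0.002, 0.003, -1.0]]
ft_force: [5.4, 1.1, 2.0]
grip_width: 0.0188
gripper_force: 39.4
```

Emit:
move_arm --series "0.2 0 -0.9 0 -1; 0.47 0 -1.79 0 -1; 0.83 0 -2.6 0 -1; 1.23 0 -3.41 0 -1; 1.72 0 -4.17 0 -1; 2.26 0 -4.89 0 -1; 2.26 0 -4.89 0 -1"

```text
time_s: 11.82
position: [0.5551, -0.2829, 0.1126]
tool_rot: [[-0.157, 0.988, 0.002], [0.988, 0.157, 0.001], [0.001, 0.002, -1.0]]
ft_force: [7.7, 4.5, -4.2]
grip_width: 0.0188
gripper_force: 39.5
```

Emit:
move_arm --series "0.6 0.05 -0.68 0 -1; 1.27 0.1 -1.26 0 -1; 2 0.1 -1.82 0 -1; 2.74 0.1 -2.29 0 -1; 3.2 0.1 -2.55 0 -1; 3.2 0.1 -2.55 0 -1"

```text
time_s: 12.58
position: [0.5502, -0.2516, 0.1376]
tool_rot: [[-0.157, 0.988, -0.0], [0.988, 0.157, 0.001], [0.001, 0.0, -1.0]]
ft_force: [4.4, 2.9, -7.1]
grip_width: 0.0184
gripper_force: 39.3
```

Emit:
move_arm --series "0.5 0 -0.25 0 -1; 1 0 -0.47 0 -1; 1.5 0 -0.62 0 -1; 2 0 -0.8 0 -1; 2.4 0 -0.9 0 -1; 2.4 0 -0.9 0 -1" --force 60

```text
time_s: 13.32
position: [0.5462, -0.2288, 0.1474]
tool_rot: [[-0.157, 0.988, -0.0], [0.988, 0.157, -0.001], [-0.001, -0.0, -1.0]]
ft_force: [-1.0, -0.6, 1.1]
grip_width: 0.0
gripper_force: 0.0
```

Run:
```python
from h import *
x=np.array([-.1564,.9877])
for c in('side','scene'):
  d=shot(c,'d_'+c)
  for t in('handle_grip','handle_pivot','clamp_foot'):
    for r in spotter.mark_of(t,c)[:2]:
      p=np.array(r['point']); print(c,t,round(p[:2]@x*1e3,1),round(p[2]*1e3,1),round(r['score'],2))
```

```text
side handle_grip -335.1 154.9 0.67
side handle_pivot -287.6 64.3 0.96
side handle_pivot 35.3 2.4 0.17
scene handle_grip -341.0 156.9 0.72
scene handle_grip -187.6 44.4 0.45
scene handle_pivot -285.2 60.5 0.55
scene clamp_foot -188.3 42.3 0.4
scene clamp_foot -480.8 -3.2 0.23
```

The handle slipped from the pads at about 0.92 rad and stays there. I'll go over it and push from behind with the fingers nearly shut.

Emit:
move_arm --series "0 0 -3 0 -1; 0 0 -7 0 -0.8; -4 0 -7.2 0 -0.8; -7.8 0 -7.2 0 -0.8; -7.8 0 -4 0 -0.8; -7.8 0 -0.3 0 -0.8; -7.8 0 -0.3 0 -0.8"

```text
time_s: 14.6
position: [0.5576, -0.3052, 0.1474]
tool_rot: [[-0.156, 0.988, -0.004], [0.988, 0.156, 0.004], [0.004, -0.004, -1.0]]
ft_force: [-0.2, -0.3, 0.2]
grip_width: 0.0084
gripper_force: 0.0
```

Run:
```python
from h import *
x=np.array([-.1564,.9877]);y=np.array([-.9877,-.1564])
ds=[]
for c in('side','scene'):
  d=shot(c,'e_'+c);ds.append(d['pixels'])
  for t in('handle_grip','handle_pivot','clamp_foot'):
    for r in spotter.mark_of(t,c)[:1]:
      p=np.array(r['point']); print(c,t,round(p[:2]@x*1e3,1),round(p[:2]@y*1e3,1),round(p[2]*1e3,1),round(r['score'],2))
p=observe()['position'];print(p[:2]@x,p[:2]@y,p[2])
cv2.imwrite('pics/c3.png',np.hstack([cv2.resize(ds[0][180:300,200:360],(400,300)),cv2.resize(ds[1][90:210,130:290],(400,300))]))
```

```text
side handle_pivot -288.4 -505.8 62.9 0.75
side clamp_foot 135.7 -614.0 -1.5 0.47
scene handle_grip -341.6 -500.9 156.6 0.64
scene clamp_foot 190.7 -640.0 4.7 0.66
-0.3896176594125268 -0.5041273695760067 0.1507114356087869
```

View pics/c3.png

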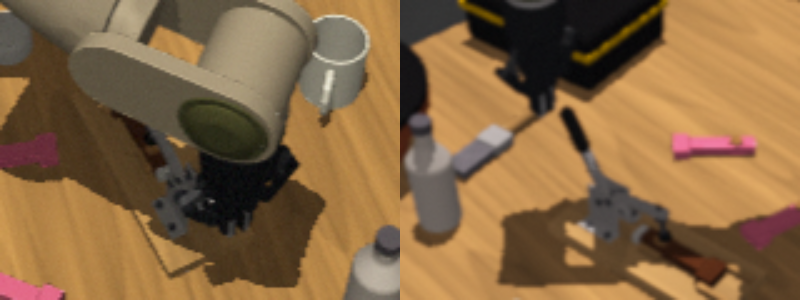

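The right crop shows the handle leaning at (575,135) with the fingers behind it at (540,100) and the foot just above the pad at (660,225). Push now.

Emit:
move_arm --series "1.5 0 0 0 -0.8; 2.5 0 0 0 -0.8; 3.3 0 0 0 -0.8; 4 0 0 0 -0.8; 4.7 0 0 0 -0.8; 5.4 0 0 0 -0.8; 5.4 0 0 0 -0.8"

```text
time_s: 15.88
position: [0.5506, -0.2531, 0.1509]
tool_rot: [[-0.156, 0.988, 0.002], [0.988, 0.156, -0.003], [-0.003, 0.002, -1.0]]
ft_force: [0.4, -4.5, 4.6]
grip_width: 0.0086
gripper_force: 2.9
```

Emit:
move_arm --series "0.4 0 0 0 -0.8; 0.8 0 0 0 -0.8; 1.2 0 0 0 -0.8; 1.6 0 0 0 -0.8; 2 0 0 0 -0.8; 2.4 0 0 0 -0.8; 2.4 0 0 0 -0.8"

```text
time_s: 16.75
position: [0.546, -0.2279, 0.1492]
tool_rot: [[-0.157, 0.988, -0.001], [0.988, 0.157, 0.001], [0.002, -0.001, -1.0]]
ft_force: [0.1, -1.1, 0.1]
grip_width: 0.0088
gripper_force: 0.0
```

Emit:
move_arm --series "0.4 0 0 0 -0.8; 0.8 0 0 0 -0.8; 1.2 0 0 0 -0.8; 1.2 0 0 0 -0.8"

```text
time_s: 17.25
position: [0.5444, -0.2166, 0.1497]
tool_rot: [[-0.157, 0.988, -0.0], [0.988, 0.157, 0.0], [0.0, -0.0, -1.0]]
ft_force: [0.5, 0.1, -0.3]
grip_width: 0.0085
gripper_force: 0.0
```

Run:
```python
from h import *
x=np.array([-.1564,.9877]);y=np.array([-.9877,-.1564])
ds=[]
for c in('side','scene'):
  d=shot(c,'f_'+c);ds.append(d['pixels'])
  for t in('handle_grip','handle_pivot','clamp_foot'):
    for r in spotter.mark_of(t,c)[:2]:
      p=np.array(r['point']); print(c,t,round(p[:2]@x*1e3,1),round(p[:2]@y*1e3,1),round(p[2]*1e3,1),round(r['score'],2))
p=observe()['position'];print(p[:2]@x,p[:2]@y,p[2])
cv2.imwrite('pics/c4.png',np.hstack([cv2.resize(ds[0][180:300,200:360],(400,300)),cv2.resize(ds[1][90:210,130:290],(400,300))]))
```

```text
side handle_pivot -289.3 -503.9 60.7 0.67
scene handle_grip -269.6 -505.2 165.6 0.46
scene handle_pivot -287.3 -507.0 63.3 0.68
scene clamp_foot -192.5 -503.2 37.2 0.39
-0.29954918225595717 -0.5038756200968916 0.14970175342565323
```

View pics/c4.png

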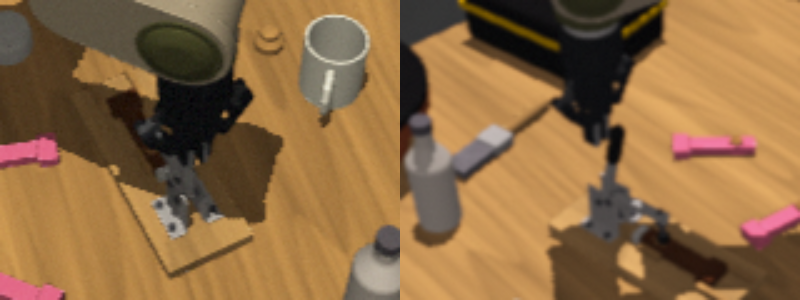

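The handle has swung past upright (615,145) to about 100.6° elevation and the foot is down on the pad. The clamp is locked and the fingers are free of it. I'll back off, wait out the second and go round to the far side.

Emit:
move_arm --series "-1.5 0 0 0 -0.8; -3 0 0 0 -0.8; -3 0 -4 0 -0.8; -3 0 -7.5 0 -0.8; -3 0 -7.5 0 -0.8; -3 0 -7.5 0 -0.8; -3 0 -7.5 0 -0.8; -3 0 -7.5 0 -0.8"

```text
time_s: 18.65
position: [0.549, -0.2466, 0.2239]
tool_rot: [[-0.156, 0.988, -0.001], [0.988, 0.156, 0.001], [0.001, -0.001, -1.0]]
ft_force: [-0.4, -1.1, -0.0]
grip_width: 0.0084
gripper_force: 0.0
```

Emit:
move_arm --series "0 0 0 0 -0.8; 0 0 0 0 -0.8; 4 0 0 0 -0.8; 8 0 0 0 -0.8; 10.8 0 0 0 -0.8; 10.8 0 0 0 -0.8; 10.8 0 4 0 -0.8; 10.8 0 7.5 0 -0.8"

```text
time_s: 19.65
position: [0.5325, -0.1409, 0.1487]
tool_rot: [[-0.156, 0.988, 0.001], [0.988, 0.156, -0.001], [-0.001, 0.0, -1.0]]
ft_force: [0.4, -0.7, -0.2]
grip_width: 0.0087
gripper_force: 0.0
```

Run:
```python
from h import *
x=np.array([-.1564,.9877]);y=np.array([-.9877,-.1564])
for c in('side','scene'):
  d=shot(c,'g_'+c)
  for t in('handle_grip','clamp_foot'):
    for r in spotter.mark_of(t,c)[:2]:
      p=np.array(r['point']); print(c,t,round(p[:2]@x*1e3,1),round(p[:2]@y*1e3,1),round(p[2]*1e3,1),round(r['score'],2))
s=observe();p=s['position'];print(p[:2]@x,p[:2]@y,p[2],s['time_s'])
```

```text
side handle_grip -264.2 -503.5 166.8 0.65
side handle_grip -276.0 -505.4 2.6 0.3
side clamp_foot -288.6 -505.4 60.7 0.52
scene handle_grip -267.6 -502.9 167.8 0.56
scene clamp_foot -192.8 -501.3 34.8 0.51
scene clamp_foot 139.1 -615.9 7.8 0.39
-0.2223637048633595 -0.5045621238958529 0.15130967235722828 19.95
```

It stayed locked for over 2 s by itself. Push back over centre now.

Emit:
move_arm --series "-1.5 0 0 0 -0.8; -2.3 0 0 0 -0.8; -2.9 0 -0.2 0 -0.8; -3.5 0 -0.4 0 -0.8; -4.1 0 -0.6 0 -0.8; -4.7 0 -0.8 0 -0.8; -5.5 0 -1 0 -0.8; -6.3 0 -1.1 0 -0.8"

```text
time_s: 20.95
position: [0.5424, -0.2031, 0.1611]
tool_rot: [[-0.156, 0.988, 0.001], [0.988, 0.156, -0.001], [-0.001, 0.0, -1.0]]
ft_force: [0.5, -1.0, 0.6]
grip_width: 0.0085
gripper_force: 0.0
```

Emit:
move_arm --series "-0.9 0 0.1 0 -0.8; -1.7 0 0.27 0 -0.8; -2.6 0 0.55 0 -0.8; -3.4 0 0.86 0 -0.8; -4.2 0 1.3 0 -0.8; -4.9 0 1.7 0 -0.8; -5.6 0 2.3 0 -0.8; -6.3 0 2.8 0 -0.8"

```text
time_s: 21.95
position: [0.5521, -0.2646, 0.1323]
tool_rot: [[-0.156, 0.988, -0.0], [0.988, 0.156, 0.0], [0.0, -0.0, -1.0]]
ft_force: [0.4, 0.8, 0.6]
grip_width: 0.0088
gripper_force: 0.6
```

Emit:
move_arm --series "-0.6 0 0.7 0 -0.8; -1.1 0 1.35 0 -0.8; -1.6 0 2.1 0 -0.8; -2 0 2.85 0 -0.8; -2.3 0 3.6 0 -0.8; -2.6 0 4.5 0 -0.8; -2.65 0 4.85 0 -0.8; -2.65 0 4.85 0 -0.8"

```text
time_s: 22.95
position: [0.5566, -0.2907, 0.0859]
tool_rot: [[-0.157, 0.988, 0.002], [0.988, 0.157, -0.001], [-0.001, 0.002, -1.0]]
ft_force: [-2.3, 3.1, 15.2]
grip_width: 0.0088
gripper_force: 8.5
```

Run:
```python
from h import *
x=np.array([-.1564,.9877]);y=np.array([-.9877,-.1564])
for c in('side','scene','wrist'):
  d=shot(c,'i_'+c)
  for t in('handle_grip','clamp_foot','bar'):
    for r in spotter.mark_of(t,c)[:3]:
      p=np.array(r['point']); print(c,t,round(p[:2]@x*1e3,1),round(p[:2]@y*1e3,1),round(p[2]*1e3,1),round(r['score'],2))
s=observe();p=s['position'];print(p[:2]@x,p[:2]@y,p[2],s['time_s'])
```

```text
side handle_grip -389.7 -505.3 81.7 0.61
side clamp_foot 38.4 -796.7 2.2 0.48
side bar -167.8 -500.9 21.5 0.61
side bar -274.8 -283.6 -3.4 0.6
scene handle_grip -390.8 -502.8 84.4 0.43
scene clamp_foot -228.2 -501.4 145.2 0.57
scene bar -162.2 -503.1 22.0 0.7
scene bar -111.3 -347.3 -3.9 0.53
scene bar -274.6 -284.1 2.8 0.48
wrist handle_grip -392.0 -507.0 76.9 0.64
wrist handle_grip -284.2 -504.3 64.9 0.37
-0.37412730671086725 -0.5042689108275491 0.08586014940181023 23.55
```

The handle is back at its open stop and the arm is upright. Go back to the foot.

Emit:
move_arm --series "0 0 -5 0 -0.8; 0 0 -10 0 -0.8; 0 0 -13.2 0 -0.5; 5 0 -13.2 0 0.1; 11 0 -13.2 0 0.1; 17 0 -13.2 0 0.1; 21.5 0 -13.2 0 0.1; 21.5 0 -13.2 0 0.1" --force 30

```text
time_s: 24.55
position: [0.5218, -0.0755, 0.2161]
tool_rot: [[-0.16, 0.987, -0.001], [0.987, 0.16, 0.001], [0.001, -0.001, -1.0]]
ft_force: [0.2, -1.1, -0.0]
grip_width: 0.047
gripper_force: 0.0
```

Run:
```python
from h import *
x=np.array([-.1564,.9877]);y=np.array([-.9877,-.1564])
d=optics.get_image('wrist')
print(rect('bar','wrist',.036,(.524,-.085),d))
s=observe();p=s['position'];print(p[:2]@x,p[:2]@y,p[2],s['grip_width'],s['time_s'])
print(rect('liner','wrist',.005,(.569,.17),d))
g=d['pixels'].astype(int).sum(2)//3
c=round(proj(d,[.5225,-.0843,.036])[0][0]);r0=round(proj(d,[.5225,-.0843,.036])[0][1]);print(c,r0,g[r0-60:r0+70,c])
# head end/neck predicted rows for home position
for k in(60,36,-60): 
  q=np.array([-165.1+k,-503.5])/1000; w=x*q[0]+y*q[1]; print(k,proj(d,[w[0],w[1],.036]))
```

```text
[(0.98, 2771, array([ 0.5206, -0.0748]), array([522.5, -84.4]), array([ 40.7, 120.6]), 10.3, np.float64(99.3))]
-0.1590192009781884 -0.5039123898026234 0.21601512659198044 0.047154576616649596 24.65
[]
253 183 [ 87  86  83  57  32  37  38  41  41  39  40  37  36  36  38  38  40  39
  38  40  39  36  40  41  40  41  42  40  41  42  40  42  40  40  40  41
  41  41  43  41  42  49  74  80  79  79  78  78  78  79  79  78  78  78
  78  76  78  77  78  76  79  76  76  77  76  77  75  77  74  75  74  74
  75  75  72  74  76  78  72  52  76 124 139 138 138 139 141 145 150 149
 149 150 147 141 138 141 141 134  92  80  79  79  78  79  78  79  77  79
  78  77  92 155 210 209 211 213 211 209 209 199 162 162 161 160 158 156
 151 135  82  82]
60 [[254.15148219 126.9815989 ]]
36 [[254.04511338 150.27121896]]
-60 [[253.66322001 233.88737362]]
```

Emit:
move_arm --series "0 0 6 0 0.1; 0 0 12 0 0.1; 0 0 17 0 0.1; 0 0 19.2 0 0.1; 0 0 19.2 0 0.1; 0 0 19.2 0 -0.6; 0 0 19.2 0 -1; 0 0 19.2 0 -1"

```text
time_s: 25.7
position: [0.5232, -0.0787, 0.0254]
tool_rot: [[-0.157, 0.988, 0.002], [0.988, 0.157, -0.001], [-0.002, 0.002, -1.0]]
ft_force: [-0.3, -1.9, 7.6]
grip_width: 0.0229
gripper_force: 30.9
```

Emit:
move_arm --series "0 0 0 0 -1; 0 0 0 0 -1; 0 0 -1 0 -1; 0 0 -3 0 -1; 0 0 -6 0 -1; 0 0 -8 0 -1; 0 0 -8 0 -1"

```text
time_s: 26.58
position: [0.5231, -0.0783, 0.1058]
tool_rot: [[-0.157, 0.988, 0.003], [0.988, 0.157, -0.001], [-0.002, 0.003, -1.0]]
ft_force: [0.2, 0.2, -1.7]
grip_width: 0.023
gripper_force: 30.1
```

Emit:
move_arm --series "0.5 0.2 -3 10 -1; 4 1.6 -4 20 -1; 8 3 -4 30 -1; 12 4.6 -4 40 -1; 16 6.1 -4 50 -1; 20 7.6 -4 60 -1; 23 8.8 -4 70 -1; 23.7 9.05 -4 80 -1"

```text
time_s: 27.58
position: [0.5744, 0.172, 0.1429]
tool_rot: [[0.947, 0.322, -0.002], [0.322, -0.947, 0.0], [-0.002, -0.001, -1.0]]
ft_force: [-0.8, -0.7, -0.3]
grip_width: 0.023
gripper_force: 30.1
```

Emit:
move_arm --series "0 0 0 10 -1; 0 0 0 20 -1; 0 0 0 30 -1; 0 0 0 35 -1; 0 0 0 35 -1; 0 0 0 35 -1"

```text
time_s: 28.32
position: [0.5746, 0.17, 0.1437]
tool_rot: [[0.962, -0.274, -0.001], [-0.274, -0.962, -0.0], [-0.001, 0.0, -1.0]]
ft_force: [-0.0, 0.5, 0.5]
grip_width: 0.0232
gripper_force: 30.1
```

Run:
```python
from h import *
s=observe();print(s['time_s'],np.round(s['position'],4),np.round(s['q'],0),'ang',np.degrees(np.arctan2(s['tool_rot'][1][0],s['tool_rot'][0][0])),s['grip_width'])
for c in('wrist','scene','side'):
  d=shot(c,'k_'+c)
  print(c,'liner',rect('liner',c,.005,(.569,.17),d),'tray',rect('tray',c,.014,(.586,.23),d))
  for t in('bar','liner','tray','done_a'):
    for r in spotter.mark_of(t,c)[:4]: print(t,np.round(r['point'],4),round(r['score'],2))
```

```text
28.325 [0.5746 0.17   0.1437] [  5.  31.  74.   0.  75. 111.] ang -15.898263430796442 0.023206491109983653
wrist liner [] tray [(0.83, 13466, array([0.6031, 0.2425]), array([587.1, 231.7]), array([194.7, 140.9]), 73.7, np.float64(98.9))]
bar [0.574  0.1722 0.1373] 0.78
bar [ 3.597e-01 -5.680e-02 -2.000e-04] 0.56
tray [0.5899 0.2342 0.0006] 0.57
done_a [0.6043 0.2934 0.0043] 0.81
done_a [0.5857 0.2338 0.0044] 0.59
scene liner [(0.64, 169, array([0.5717, 0.1716]), array([570.8, 171.8]), array([19.9, 88.9]), 73.8, np.float64(164.1))] tray [(0.95, 1900, array([0.5929, 0.234 ]), array([591.7, 233.4]), array([200.3, 145.7]), 73.7, np.float64(74.9))]
bar [ 0.3233 -0.2283  0.0025] 0.67
bar [ 0.3631 -0.0535 -0.0038] 0.65
bar [0.5697 0.1725 0.1408] 0.53
liner [0.569  0.1726 0.0049] 0.69
tray [0.5878 0.2262 0.0016] 0.83
tray [ 5.712e-01  1.712e-01 -2.000e-04] 0.64
done_a [0.607  0.2892 0.0055] 0.75
done_a [0.5874 0.2298 0.008 ] 0.71
side liner [] tray [(0.85, 894, array([0.5741, 0.19  ]), array([578.7, 199. ]), array([156.1, 142.9]), 73.8, np.float64(110.1))]
bar [ 0.3617 -0.0534  0.0022] 0.95
bar [ 0.3227 -0.2264 -0.    ] 0.94
bar [0.5721 0.1676 0.1386] 0.56
bar [ 0.5413 -0.1921  0.0017] 0.49
liner [5.701e-01 1.694e-01 3.000e-04] 0.61
tray [ 0.5881  0.2294 -0.003 ] 0.61
tray [ 0.7789 -0.0667 -0.0036] 0.57
done_a [0.5855 0.2298 0.0053] 0.78
done_a [0.7244 0.0241 0.0019] 0.57
done_a [0.6073 0.291  0.0016] 0.44
```

View pics/k_wrist.png

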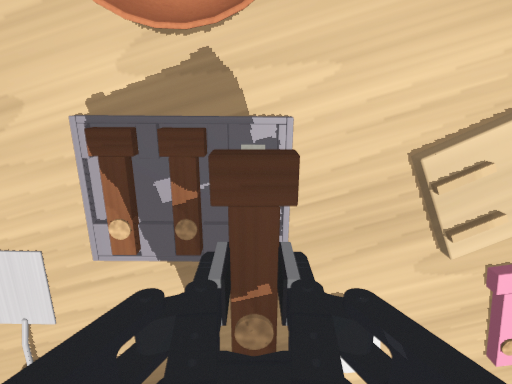

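The bar is held straight: head at rows 150–205, columns 210–299, above the free compartment at the right of the tray. The finished feet are at (115,190) and (185,190) with their heads the same way.

Run:
```python
from h import *
s=observe();T=s['position'];R=np.array(s['tool_rot'])
d=optics.get_image('wrist')
zb=T[2]-.0054+.016
tf=lambda p:np.round((np.array(p)-T)@R*1000,1)
for n,uv in(('headL',(210,150)),('headR',(299,150)),('neckL',(213,205)),('neckR',(298,205)),('shL',(229,240)),('shR',(278,240)),('cork',(254,331))): print(n,tf(ray(d,uv,zb if n!='cork' else zb+.003)))
m=spotter.cut_out('bar','wrist')
for r in rect('bar','wrist',zb,T[:2],d): print(r)
# predicted liner-frame tray outlines vs picture
a=np.radians(-16.1);ex=np.array([np.cos(a),np.sin(a)]);ey=np.array([-ex[1],ex[0]])
o=np.array([.5698,.172]);im=d['pixels'].copy()
def line(pts,z,col):
    P=[np.r_[o+ex*p[0]/1e3+ey*p[1]/1e3,z] for p in pts]; cv2.polylines(im,[np.round(proj(d,P)*8).astype(np.int32)],True,col,1,cv2.LINE_AA,3)
line([(70,-35),(70,159),(-70,159),(-70,-35)],.014,(0,255,0))
for k in(0,62,124): line([(64,k-22),(64,k+22),(33,k+22),(33,k-22)],.014,(0,255,255))
for k in(62,124): line([(60,k-20),(60,k+20),(36,k+20),(36,k+12),(-60,k+12),(-60,k-12),(36,k-12),(36,k-20)],.02,(255,255,0))
cv2.imwrite('pics/ov.png',cv2.resize(im[90:290,50:320],(800,593),interpolation=cv2.INTER_CUBIC))
```

```text
headL [ 57.4 -18.  -10.6]
headR [ 57.5  20.6 -10.6]
neckL [ 32.2 -17.7 -10.6]
neckR [ 32.3  21.3 -10.6]
shL [ 14.6 -10.8 -10.6]
shR [ 14.6  12.6 -10.6]
cork [-35.5   1.2 -13.6]
(0.8, 12157, array([0.5885, 0.1652]), array([576.3, 168.7]), array([ 40.1, 111.5]), 74.0, np.float64(164.0))
```

View pics/ov.png

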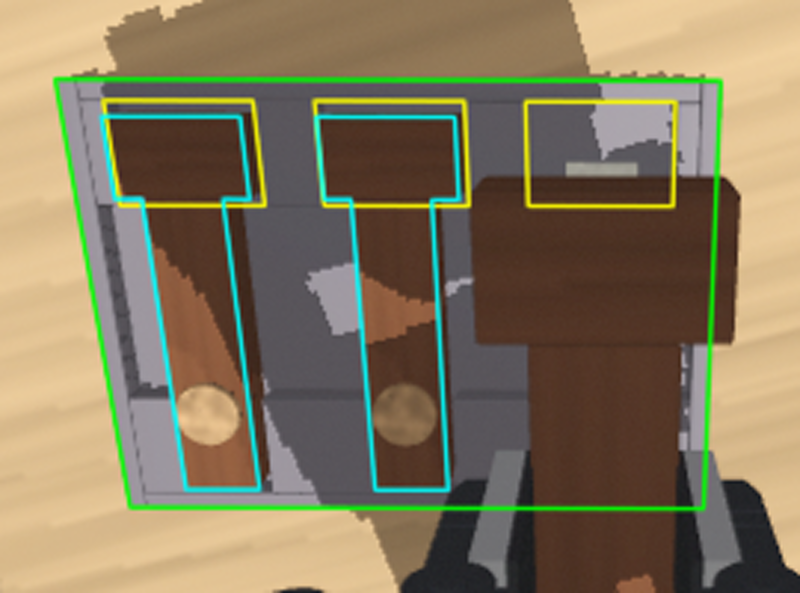

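The overlay fits the tray's outline well, so the pose is (0.5698, 0.172) at −16.1°. Lower to just above the walls and compare there.

Emit:
move_arm --series "0 -0.1 4 0 -1; 0 -0.1 8 0 -1; 0 -0.1 10.5 0 -1; 0 -0.1 11.5 0 -1; 0 -0.1 11.5 0 -1; 0 -0.1 11.5 0 -1"

```text
time_s: 30.28
position: [0.5758, 0.1711, 0.0304]
tool_rot: [[0.961, -0.276, 0.002], [-0.276, -0.961, 0.0], [0.002, -0.001, -1.0]]
ft_force: [0.9, -0.1, -0.6]
grip_width: 0.0229
gripper_force: 30.1
```

Run:
```python
from h import *
s=observe();T=s['position'];R=np.array(s['tool_rot']);print(T,np.degrees(np.arctan2(R[1,0],R[0,0])))
d=optics.get_image('wrist')
a=np.radians(-16.1);ex=np.array([np.cos(a),np.sin(a)]);ey=np.array([-ex[1],ex[0]])
o=np.array([.5698,.172]);im=cv2.resize(d['pixels'],None,fx=3,fy=3,interpolation=cv2.INTER_CUBIC)
def line(o,ex,ey,pts,z,col):
    P=[np.r_[o+ex*p[0]/1e3+ey*p[1]/1e3,z] for p in pts]; cv2.polylines(im,[np.round((proj(d,P)*3+1)*8).astype(np.int32)],True,col,1,cv2.LINE_AA,3)
line(o,ex,ey,[(70,-35),(70,159),(-70,159),(-70,-35)],.014,(0,255,0))
for k in(0,62): line(o,ex,ey,[(64,k-22),(64,k+22),(33,k+22),(33,k-22)],.014,(0,255,255))
tx=R[:2,0];ty=-R[:2,1]
line(T[:2]-tx*.0055,tx,ty,[(60,-20),(60,20),(36,20),(36,12),(-60,12),(-60,-12),(36,-12),(36,-20)],T[2]-.0054+.016,(255,255,0))
p=proj(d,[*(o+.02*ey),.02])[0]*3; u,v=int(p[0]),int(p[1]); print(p)
u0=max(0,u-420);v0=max(0,v-420);cv2.imwrite('pics/ov2.png',im[v0:v0+600,u0:u0+800])
```

```text
[0.57580219 0.17109542 0.03040768] -15.997149932459473
[653.15535231 771.7081989 ]
```

View pics/ov2.png

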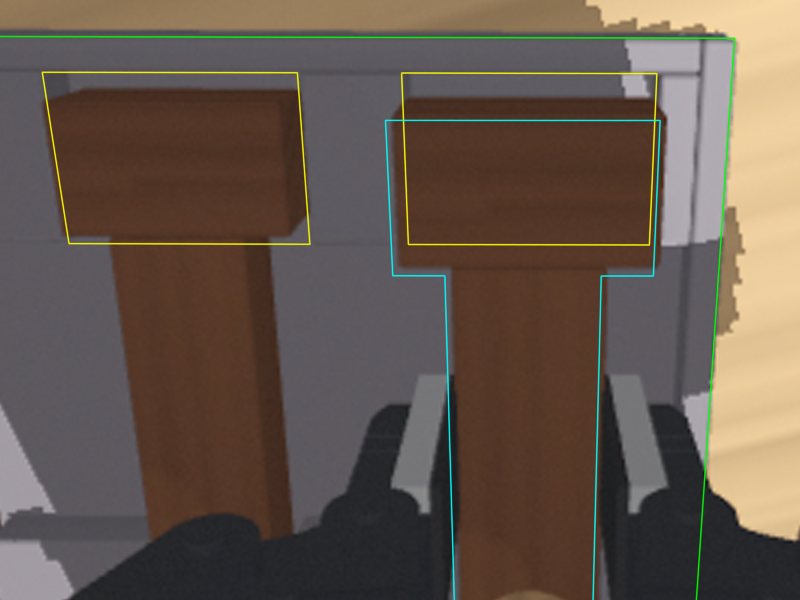

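The bar sits within about 1 mm sideways of the compartment's centre and about 1.5 mm too far toward +x. I'll correct that by −1 mm and lower it.

Emit:
move_arm --series "-0.1 0 0.3 0 -1; -0.1 0 0.7 0 -1; -0.1 0 1.1 0 -1; -0.1 0 1.4 0 -1; -0.1 0 1.4 0 -1; -0.1 0 1.4 0 -1"

```text
time_s: 31.08
position: [0.5742, 0.1713, 0.0153]
tool_rot: [[0.961, -0.276, 0.0], [-0.276, -0.961, 0.0], [0.0, -0.0, -1.0]]
ft_force: [-0.5, 0.5, -0.8]
grip_width: 0.0231
gripper_force: 30.1
```

Emit:
move_arm --series "0 0 0.1 0 -1; 0 0 0.2 0 -1; 0 0 0.3 0 -1; 0 0 0.35 0 -1; 0 0 0.35 0 -1"

```text
time_s: 31.7
position: [0.5742, 0.1713, 0.0117]
tool_rot: [[0.961, -0.276, -0.0], [-0.276, -0.961, 0.0], [-0.0, 0.0, -1.0]]
ft_force: [-0.5, 0.1, -0.6]
grip_width: 0.0232
gripper_force: 30.1
```

Emit:
move_arm --series "0 0 0.05 0 -1; 0 0 0.1 0 -1; 0 0 0.15 0 -1; 0 0 0.15 0 -1"

```text
time_s: 32.2
position: [0.5741, 0.1713, 0.0102]
tool_rot: [[0.961, -0.276, -0.0], [-0.276, -0.961, -0.0], [-0.0, 0.0, -1.0]]
ft_force: [0.2, 0.3, -0.1]
grip_width: 0.0231
gripper_force: 30.1
```

Emit:
move_arm --series "0 0 0.05 0 -1; 0 0 0.1 0 -1; 0 0 0.15 0 -1; 0 0 0.15 0 -1"

```text
time_s: 32.7
position: [0.5742, 0.1713, 0.0094]
tool_rot: [[0.961, -0.276, 0.0], [-0.276, -0.961, -0.0], [0.0, -0.0, -1.0]]
ft_force: [-2.5, 0.4, 7.8]
grip_width: 0.023
gripper_force: 31.0
```

Contact at floor height. Release with a small opening and rise.

Emit:
move_arm --series "0 0 -0.05 0 -1; 0 0 -0.05 0 -0.3; 0 0 -0.05 0 -0.1; 0 0 -0.05 0 -0.1; 0 0 -2 0 -0.1; 0 0 -6 0 -0.1; 0 0 -12 0 -0.1; 0 0 -15 0 -0.1"

```text
time_s: 33.7
position: [0.5749, 0.1714, 0.162]
tool_rot: [[0.961, -0.276, 0.004], [-0.276, -0.961, 0.0], [0.004, -0.002, -1.0]]
ft_force: [-0.6, -0.2, -0.6]
grip_width: 0.0383
gripper_force: 0.0
```

Run:
```python
from h import *
s=observe();print(s['position'],s['grip_width'],s['ft_force'])
d=shot('wrist','m_wrist')
a=np.radians(-16.1);ex=np.array([np.cos(a),np.sin(a)]);ey=np.array([-ex[1],ex[0]])
o=np.array([.5698,.172]);im=cv2.resize(d['pixels'],None,fx=1.5,fy=1.5,interpolation=cv2.INTER_CUBIC)
def line(pts,z,col):
    P=[np.r_[o+ex*p[0]/1e3+ey*p[1]/1e3,z] for p in pts]; cv2.polylines(im,[np.round(proj(d,P)*1.5*8).astype(np.int32)],True,col,1,cv2.LINE_AA,3)
for k in(0,62,124): line([(60,k-20),(60,k+20),(36,k+20),(36,k+12),(-60,k+12),(-60,k-12),(36,k-12),(36,k-20)],.021,(255,255,0))
cv2.imwrite('pics/fin.png',im)
for c in('wrist','scene','side'):
  if c!='wrist': optics.get_image(c)
  for t in('bar','done_a'):
    for r in spotter.mark_of(t,c)[:4]:
      p=np.array(r['point'])
      if p[1]>.1: q=p[:2]-o; print(c,t,np.round([q@ex*1e3,q@ey*1e3,p[2]*1e3],1),round(r['score'],2))
```

```text
[0.57485209 0.17139292 0.16196111] 0.038314887640350334 [-0.55010726 -0.15815496 -0.61088705]
wrist bar [2.4 1.2 3.1] 0.8
wrist done_a [  0.5 124.2   4.9] 0.81
wrist done_a [-1.9 61.1  5.5] 0.75
scene bar [-0.5  5.   5.3] 0.88
scene done_a [ -0.8 123.2   5.8] 0.84
scene done_a [-1.5 59.9  5.4] 0.71
side bar [ 2.8 -1.4  1.9] 0.84
side done_a [ -0.6 128.    2.8] 0.81
side done_a [-149.5  -95.5    0.5] 0.63
side done_a [-4.7 64.   5.3] 0.55
```

View pics/fin.png

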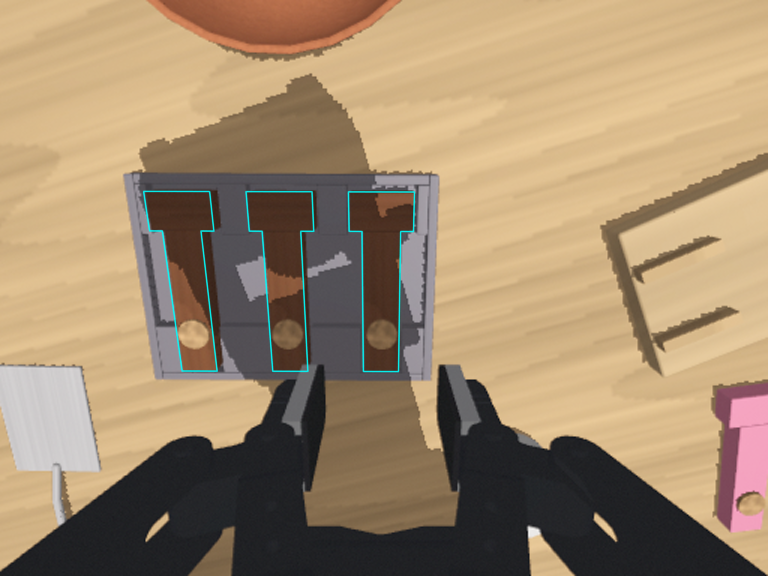

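The foot lies flat, pad up, in the free compartment (pad at (382,333)) and is lined up with the expected outline. The finished feet have not moved. Handing in.

```bash
python3 -c "
from rig import order
print(order.close_job())"
```

```text
the job is handed in; nothing more can be done
None
```

I slid the foot home, clamped it and left it locked by itself for about 2 s, swung the handle fully back, laid the foot flat, pad up, in the free compartment, and handed the job in at about 34 s.

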